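# Top up the tilted alloy rack in a dental laboratory

## Robot

A 7-joint arm with a two-finger parallel gripper is mounted at the origin on the work surface. World frame = base frame: x ahead of the robot, y to its left, z up, the work surface at z = 0. Lengths are in m, angles in rad, forces in N, time in s.
With the tool pointing down it reaches from about 0.375 to 0.925 m from the base axis. Payload 3.1 kg.
Tool frame: the origin (TCP) lies midway between the tips of the shut fingers; the grasp point (between the pads) lies 19 mm behind it; z points along the fingers, y is the line along which they close (so a half turn about z gives the same grasp; the last joint's range is limited). The gripper opens to 85 mm and grips with 20 to 120 N. Pads are 22 mm wide; open, the fingers measure 114 mm over their backs; the gripper's body (76 mm by 85 mm) begins 54 mm behind the grasp point. The pads swing forward as they close: fully open they stand 13 mm farther back than shut.
Start: joints at [-1.273, 0.383, 0.044, 1.598, -0.018, 1.161, -0.05], TCP at [0.251, 0.6, 0.231] pointing down, gripper open.
Joint ranges: [-2.61, 2.61], [-0.41, 2.15], [-1.48, 1.57], [0, 2.5], [-1.57, 4.71], [0.05, 1.97], [-2.85, 2.85]. Speed limits (rad/s): [2.79, 2.79, 3.14, 3.14, 3.14, 3.14, 3.14].

## Interface

Orientations are given as [roll, pitch, yaw] about the fixed x, y, z axes, in that order (R = Rz(yaw) Ry(pitch) Rx(roll)).
In Python, from rig import bot gives the robot as it stands.
- The arm moves only by the tool send_rows, never from a script. Its argument "steps" is one flat list of numbers, 7 for each row, row after row: the turn, a rotation vector about the tool's x, y, z each as a share of 1.5 rad, from -1 to 1, then the shift along the tool's x, y, z each as a share of 100 mm, from -1 to 1, then the closure, from -1 (fully open) to 1 (shut). In form: [rx, ry, rz, tx, ty, tz, jaw, rx, ry, rz, tx, ty, tz, jaw, ...]. A call has 1 to 10 rows; each row is the pose to reach, as a shift and turn from the pose commanded when the call began, along the tool's axes at that moment; what a row does not reach only later rows make up. A row lasts 1/8 s, in which the tool goes at most 62.5 mm and 10.7 degrees, less where a joint would pass 70% of its speed; a pose out of reach is approached as far as the arm can. A call with a number of a shift or a turn outside -1 to 1 is refused whole. A call with a gripper value outside its range is refused whole. The fingers move at their own pace and stop on an object; the grip force is fixed at half the most. Time passes only in rows, so rows that repeat a pose let the fingers close. It gives the time, the measured TCP pose, the force, the opening and the grip force at its end, in the units of the state.
- bot.sense(): the state, without advancing time (a new reading comes with each control period).
- bot.snapshot(name): name is "scene" or "top"; returns a dict with "img" (480x640x3 uint8, red, green, blue), "range_z" (480x640 float32, m along the optical axis (not along the pixel's ray), 0 where there is no reading), "camera_matrix" (3x3 intrinsics, pixels), "world_to_cam" (4x4, takes a point from world to camera coordinates). Camera axes: x right, y up, looking along -z (the intrinsics and any distortion apply to the point x, -y, -z); pixel columns grow to the right and rows downward; lengths in m; the calibration is good to about 2 mm. A picture is of the moment at which its call begins.
- bot.hand_in(): hands the job in; it is judged then, once.
Trained networks look in the newest picture that a camera, given by its name, has taken for a name from the list of things; names that differ only in an ending like _2 or _b are one class to them, and where a whole thing is asked for, a point or a joint stands for the part that bears it (a point fixed in the world has none). Each returns a list of dicts, best first, with "confidence" (0 to 1); they miss things now and then, are a little off and sometimes report something else, mostly with a low value. They report only what shows in the picture. A call takes as long as a camera call. They do not tell look-alikes from the thing itself.
- bot.boxes_of(target, camera): "position" ([x, y, z] in m, in the coordinates of the camera as it stood for that picture, good to about 4 mm: the middle of the surface that is visible of it).
- bot.landmark_of(target, camera): "position" ([x, y, z] in m, in the coordinates of the camera as it stood for that picture, good to about 4 mm: a listed point, or the origin of a listed thing).
The state is a dict: "time": time; "q": joint angles; "dq": joint speeds; "joint_torque": joint torques, N m; "eef_pos": TCP position; "orientation": TCP orientation; "ft_force": force on the tool from outside, world axes, zero at the start; "ft_torque": the same for the moment, N m; "grip_width": opening from 0.0 (shut) to 1.0 (fully open); "grasp_force": force on a finger pad.
Only numpy, scipy, OpenCV 4.12 (cv2) and the standard library are available. Lean on these libraries where they do the work, as an engineer would, in place of code of your own. Each camera call takes 0.05 s, during which the arm holds its last target. There are 200 camera calls.

## Task

Two pockets of the tilted rack are empty: put a full, heavy canister right down home in each of them, and put the one empty, light canister in the blue returns tray. The three spare canisters on the bench look alike, so lift each to feel whether it is full. Leave the canisters already in the rack and the other things on the bench where they are.

Things in the scene. Friction and masses are not known exactly. Their poses are not given: they have to be found in the camera images.
- can_1: white canister, orange band and cap, upright on the bench: body 48 x 48 mm, 78 mm high, with a round cap 38 mm across, 16 mm high on top (94 mm in all); origin at the centre of its underside, z towards the cap, x and y square to its sides. Two of can_1, can_2, can_3 are full (ingot shut inside, 0.38 to 0.48 kg in all), one is empty (0.10 kg); which one is drawn anew each time; all look the same
- can_2: spare canister, same look and size and origin as can_1; full or empty
- can_3: spare canister, same look and size and origin as can_1; full or empty
- stock_1: full canister that already stands fully home in one of the rack's pockets at the start (0.44 kg, same look, size and origin as can_1, z along the pocket's); leave it there
- stock_2: full canister that already stands fully home in one of the rack's pockets at the start (0.44 kg, same look, size and origin as can_1, z along the pocket's); leave it there
- rack: fixed grey rack, four square pockets in a row along its y, 353 mm long; origin on the bench under the row's middle. The pockets tilt 25 degrees: mouths lean up and to the rack's -x, the robot's side. Each is 57 x 57 mm inside, floor black, 92 mm apart (35 mm partitions); measured along the pocket from its floor, the front wall and partitions are 42 mm high, the back wall 52 mm
- pocket_1 (a point): centre of the floor of pocket 1 (counted from the rack's +y end), 34 mm above the bench; its z points out of the pocket along its tilted axis, its y along the row. A canister fully home has its origin here and its z along this z. Two of the four pockets are empty at the start, any two
- pocket_2 (a point): centre of the floor of pocket 2 (counted from the rack's +y end), 34 mm above the bench; its z points out of the pocket along its tilted axis, its y along the row. A canister fully home has its origin here and its z along this z. Two of the four pockets are empty at the start, any two
- pocket_3 (a point): centre of the floor of pocket 3 (counted from the rack's +y end), 34 mm above the bench; its z points out of the pocket along its tilted axis, its y along the row. A canister fully home has its origin here and its z along this z. Two of the four pockets are empty at the start, any two
- pocket_4 (a point): centre of the floor of pocket 4 (counted from the rack's +y end), 34 mm above the bench; its z points out of the pocket along its tilted axis, its y along the row. A canister fully home has its origin here and its z along this z. Two of the four pockets are empty at the start, any two
- tray: fixed blue open tray for returned empty canisters, 130 mm (its x) x 170 mm (its y) outside, walls 4 mm thick and 55 mm high, floor 4 mm; origin at the centre of its underside; it stands left or right of the spares
- slab: fixed green glass slab, 130 x 170 mm, 8 mm thick, on the other side from the tray; a bowl and a dropper bottle stand on it
- bowl: white bowl, 76 mm across, 40 mm high, standing on the slab; origin at the middle of its underside; leave it alone
- dropper: small white dropper bottle, 34 mm across, 78 mm high, standing on the slab; origin at the middle of its underside; leave it alone
- wash_bottle: clear plastic wash bottle, 62 mm across, 165 mm high, beside one end of the rack; origin at the middle of its underside; leave it alone
- plaster_model: plaster tooth model, about 55 x 62 mm, 31 mm high, beside the other end of the rack; origin at the middle of its underside; leave it alone
- wax_knife: wax knife with a dark wooden handle and steel blade, about 150 mm long, 10 mm wide, 9 mm high, lying between the spare canisters and the rack; origin at the middle of its underside; leave it alone
Mind the look-alikes: they are no part of the job. Leave any black or green look-alike of the can_2 alone. What is shaped like the can_3 but black is not meant.

How it is judged:
At the end, for the whole second after the job is handed in: Every pocket holds a canister fully home (underside centre within 16 mm of the pocket floor's centre, in line within 0.2 rad), the two added ones full (over 2.4 N on the rack); the empty one rests in the blue tray, standing or lying (under 2.4 N on it); the spares are at rest (((distance between stock_1 and pocket_1 below 0.016 m and angle between the z axis of stock_1 and the z axis of pocket_1, either way round below 0.2 rad) or (distance between stock_2 and pocket_1 below 0.016 m and angle between the z axis of stock_2 and the z axis of pocket_1, either way round below 0.2 rad) or (distance between can_1 and pocket_1 below 0.016 m and angle between the z axis of can_1 and the z axis of pocket_1, either way round below 0.2 rad and contact force between can_1 and rack above 2.4 N) or (distance between can_2 and pocket_1 below 0.016 m and angle between the z axis of can_2 and the z axis of pocket_1, either way round below 0.2 rad and contact force between can_2 and rack above 2.4 N) or (distance between can_3 and pocket_1 below 0.016 m and angle between the z axis of can_3 and the z axis of pocket_1, either way round below 0.2 rad and contact force between can_3 and rack above 2.4 N)) and ((distance between stock_1 and pocket_2 below 0.016 m and angle between the z axis of stock_1 and the z axis of pocket_2, either way round below 0.2 rad) or (distance between stock_2 and pocket_2 below 0.016 m and angle between the z axis of stock_2 and the z axis of pocket_2, either way round below 0.2 rad) or (distance between can_1 and pocket_2 below 0.016 m and angle between the z axis of can_1 and the z axis of pocket_2, either way round below 0.2 rad and contact force between can_1 and rack above 2.4 N) or (distance between can_2 and pocket_2 below 0.016 m and angle between the z axis of can_2 and the z axis of pocket_2, either way round below 0.2 rad and contact force between can_2 and rack above 2.4 N) or (distance between can_3 and pocket_2 below 0.016 m and angle between the z axis of can_3 and the z axis of pocket_2, either way round below 0.2 rad and contact force between can_3 and rack above 2.4 N)) and ((distance between stock_1 and pocket_3 below 0.016 m and angle between the z axis of stock_1 and the z axis of pocket_3, either way round below 0.2 rad) or (distance between stock_2 and pocket_3 below 0.016 m and angle between the z axis of stock_2 and the z axis of pocket_3, either way round below 0.2 rad) or (distance between can_1 and pocket_3 below 0.016 m and angle between the z axis of can_1 and the z axis of pocket_3, either way round below 0.2 rad and contact force between can_1 and rack above 2.4 N) or (distance between can_2 and pocket_3 below 0.016 m and angle between the z axis of can_2 and the z axis of pocket_3, either way round below 0.2 rad and contact force between can_2 and rack above 2.4 N) or (distance between can_3 and pocket_3 below 0.016 m and angle between the z axis of can_3 and the z axis of pocket_3, either way round below 0.2 rad and contact force between can_3 and rack above 2.4 N)) and ((distance between stock_1 and pocket_4 below 0.016 m and angle between the z axis of stock_1 and the z axis of pocket_4, either way round below 0.2 rad) or (distance between stock_2 and pocket_4 below 0.016 m and angle between the z axis of stock_2 and the z axis of pocket_4, either way round below 0.2 rad) or (distance between can_1 and pocket_4 below 0.016 m and angle between the z axis of can_1 and the z axis of pocket_4, either way round below 0.2 rad and contact force between can_1 and rack above 2.4 N) or (distance between can_2 and pocket_4 below 0.016 m and angle between the z axis of can_2 and the z axis of pocket_4, either way round below 0.2 rad and contact force between can_2 and rack above 2.4 N) or (distance between can_3 and pocket_4 below 0.016 m and angle between the z axis of can_3 and the z axis of pocket_4, either way round below 0.2 rad and contact force between can_3 and rack above 2.4 N)) and ((x of can_1 in the frame of tray between -0.065 and 0.065 m and y of can_1 in the frame of tray between -0.085 and 0.085 m and height (world z) of can_1 below 0.06 m and contact force between can_1 and tray between 0.3 and 2.4 N) or (x of can_2 in the frame of tray between -0.065 and 0.065 m and y of can_2 in the frame of tray between -0.085 and 0.085 m and height (world z) of can_2 below 0.06 m and contact force between can_2 and tray between 0.3 and 2.4 N) or (x of can_3 in the frame of tray between -0.065 and 0.065 m and y of can_3 in the frame of tray between -0.085 and 0.085 m and height (world z) of can_3 below 0.06 m and contact force between can_3 and tray between 0.3 and 2.4 N)) and linear speed of each of can_1, can_2, can_3 below 0.02 m/s); the robot touches nothing.
It fails at once if a canister that was already in the rack was moved by more than 30 mm (distance of any of stock_1, stock_2 from where it was at the start of the episode above 0.03 m).
It fails at once if a bystander (bowl, dropper, wash bottle, plaster model or wax knife) was moved by more than 30 mm (distance of any of bowl, dropper, wash_bottle, plaster_model, wax_knife from where it was at the start of the episode above 0.03 m).
It also fails if it takes over 64 s, if anything falls off the work surface, if the arm or the gripper's body presses on something with over 40 N, if the wrist force passes 120 N, or if a joint passes its speed limit or range.

## Working session

There is one attempt and no reset: what is moved stays moved. The work goes in short steps, Python scripts to look and compute and a tool call to move; the robot and the scene stay as the last step left them, time stands still between calls to the robot, and variables do not carry over. Pictures are saved under pics/ and viewed, at most 10 in all, crops included, and the job is handed in when it is done.

Besides the shell and the picture viewer there is one more tool, called after "Request:" as a command line: name --argument value ..., lists and objects as JSON in quotes. send_rows: Moves the arm, as the interface text tells. Shift numbers are shares of 100 mm and turn numbers shares of 1.5 rad, none past 1 either way. Its arguments: {"type":"object","properties":{"steps":{"type":"array","items":{"type":"number"}}},"required":["steps"]}

```bash
ls; mkdir -p pics; cat > h.py <<'E'
import numpy as np, cv2
from rig import bot
from scipy.spatial.transform import Rotation as R
def snap(n):
    s=bot.snapshot(n); return s
def cloud(s):
    K=s["camera_matrix"]; d=s["range_z"]; v,u=np.mgrid[0:480,0:640]
    p=np.stack([(u-K[0,2])/K[0,0]*d, -(v-K[1,2])/K[1,1]*d, -d],-1)
    T=np.linalg.inv(s["world_to_cam"]); return p@T[:3,:3].T+T[:3,3]
def w(s,p):
    T=np.linalg.inv(s["world_to_cam"]); return T[:3,:3]@np.array(p)+T[:3,3]
E
python3 - <<'E'
from h import *
print(bot.sense())
for n in("scene","top"):
    s=snap(n); cv2.imwrite(f"pics/{n}0.png",s["img"][:,:,::-1]); np.savez(f"{n}0.npz",**s)
    print(n,np.round(np.linalg.inv(s["world_to_cam"]),3).tolist())
    for t in("can_1","stock_1","rack","pocket_1","tray","slab","bowl","wax_knife","wash_bottle","plaster_model"):
        print(t,[(np.round(w(s,x["position"]),3).tolist(),round(x["confidence"],2)) for x in bot.landmark_of(t,n)])
E
```

```text
pics
{'time': 0.0, 'q': array([-1.27275299,  0.38385505,  0.04381936,  1.59961276, -0.01785592,
        1.16116759, -0.04990993]), 'dq': array([-9.26274578e-05, -2.65311735e-03, -3.67845838e-04,  6.67791054e-04,
       -1.49905832e-04,  1.82989680e-03, -1.26328152e-03]), 'joint_torque': array([-3.62763803e-04, -4.33466792e+01,  1.02420777e+00, -2.49504143e+01,
        1.05392025e-02,  1.14992665e-02, -1.22961737e-06]), 'eef_pos': array([0.25027372, 0.5988532 , 0.22985601]), 'orientation': array([-3.13894774e+00,  1.78275196e-04,  2.74584990e+00]), 'ft_force': array([-0.20104814, -0.55061466,  0.82482324]), 'ft_torque': array([ 0.00469753, -0.0066806 , -0.0102433 ]), 'grasp_force': 0.0, 'grip_width': 0.9999905454827365}
scene [[0.16, -0.577, 0.801, 1.434], [0.987, 0.08, -0.14, -0.154], [0.017, 0.813, 0.582, 0.703], [0.0, 0.0, 0.0, 1.0]]
can_1 [([0.446, -0.016, 0.005], 0.98), ([0.451, 0.142, 0.0], 0.93), ([0.34, 0.129, 0.003], 0.86), ([0.475, -0.128, -0.002], 0.75), ([0.374, -0.121, 0.001], 0.66), ([0.348, 0.028, -0.001], 0.59)]
stock_1 []
rack [([0.65, -0.028, -0.002], 0.68), ([0.647,
[... 701 characters left out ...]
.027, 0.004], 0.75)]
stock_1 [([0.642, 0.108, 0.036], 0.85), ([0.642, -0.075, 0.036], 0.65), ([0.457, -0.289, -0.001], 0.5)]
rack [([0.642, -0.026, -0.002], 0.73), ([0.643, 0.018, 0.036], 0.72), ([0.649, -0.165, 0.035], 0.58), ([0.645, -0.072, 0.036], 0.18)]
pocket_1 [([0.648, -0.166, 0.035], 0.92), ([0.645, 0.113, 0.034], 0.87), ([0.646, 0.018, 0.039], 0.66), ([0.646, -0.075, 0.034], 0.63)]
tray [([0.434, 0.323, -0.001], 0.8)]
slab [([0.428, -0.331, -0.002], 0.6)]
bowl [([0.639, 0.11, 0.037], 0.64), ([0.425, -0.37, 0.004], 0.62)]
wax_knife [([0.55, 0.008, 0.002], 0.53)]
wash_bottle [([0.65, 0.38, -0.001], 0.63)]
plaster_model [([0.656, -0.377, -0.004], 0.57), ([0.43, -0.334, -0.002], 0.25)]
```

View pics/scene0.png

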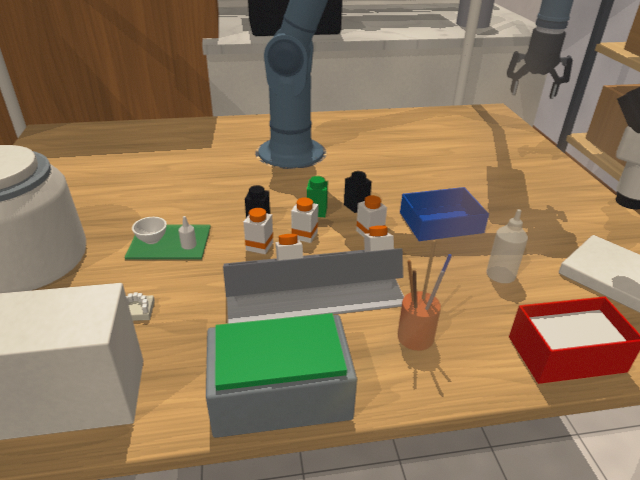

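View pics/top0.png

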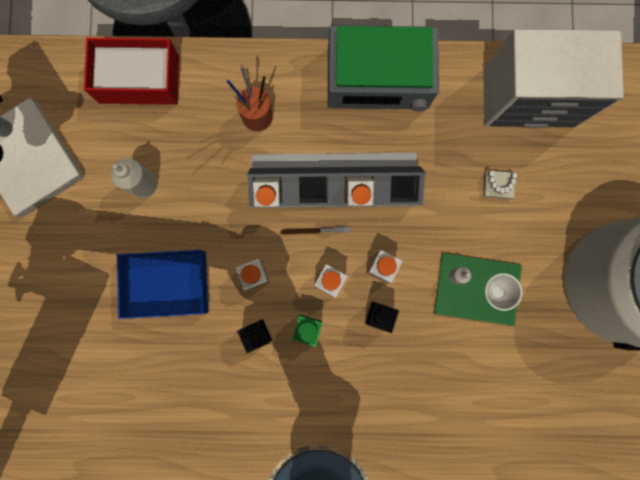

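The three white, orange-capped canisters show in the top view at (251,274), (331,280) and (385,266). They could be confused with the black cans at (255,336) and (381,317), the green can at (308,331), and the stock cans in the rack at (266,194) and (361,194). Going by the description, I choose the three white ones. The empty pockets are 2 at (313,190) and 4 at (404,190), and the blue tray is at (162,284).

```bash
cat > m.py <<'E'
from h import *
S={n:dict(np.load(f"{n}0.npz")) for n in("scene","top")}
for n,s in S.items():
    P=cloud(s); im=s["img"]; hsv=cv2.cvtColor(im,cv2.COLOR_RGB2HSV)
    org=(hsv[...,0]<14)&(hsv[...,1]>150)&(hsv[...,2]>100)
    for nm,x,y in(("A",.452,.14),("B",.445,-.017),("C",.474,-.13),("s1",.605,.112),("s3",.605,-.074)):
        near=(np.hypot(P[...,0]-x,P[...,1]-y)<.05)&(P[...,2]>.065)
        cap=near&org&(P[...,2]>.087)
        q=P[cap]
        if len(q)<5: print(n,nm,"few");continue
        c=(q.min(0)+q.max(0))/2; z=np.median(q[:,2])
        out=[n,nm,np.round(c[:2],4),'mean',np.round(q.mean(0),4),len(q)]
        if nm in "ABC" and n=="top":
            b=near&(P[...,2]>.068)
            r=cv2.minAreaRect((P[b][:,:2]*1000).astype(np.float32)); out+=[np.round(r[0],1),np.round(r[1],1),round(r[2],1), 'bodyz',np.round(np.median(P[b&~cap][:,2]),4)]
        print(*out)
s=S["top"];P=cloud(s)
# black floors of empty pockets, tray rim
for y in(.018,-.167):
    m=(abs(P[...,0]-.63)<.07)&(abs(P[...,1]-y)<.045)&(s["img"].max(-1)<40)&(P[...,2]<.075)
    q=P[m]; print("floor",len(q),np.round(q.mean(0),4),np.round(q.min(0),4),np.round(q.max(0),4))
m=(P[...,2]>.045)&(abs(P[...,0]-.43)<.1)&(abs(P[...,1]-.325)<.11)
q=P[m];print("tray",np.round(q.min(0),4),np.round(q.max(0),4), cv2.minAreaRect((q[:,:2]*1000).astype(np.float32)))
m=(P[...,2]>.06)&(abs(P[...,0]-.64)<.08)&(abs(P[...,1]+.027)<.25)&(P[...,2]<.12)
print("rack",cv2.minAreaRect((P[m][:,:2]*1000).astype(np.float32)))
big=cv2.resize(s["img"][180:345,225:425],None,fx=4,fy=3.6)[:,:,::-1]; cv2.imwrite("pics/crop.png",cv2.resize(s["img"][180:345,225:425],None,fx=3.6,fy=3.6)[:,:,::-1])
E
python3 m.py
```

```text
scene A [0.4585 0.1384] mean [0.4625 0.1369 0.0929] 127
scene B [ 0.4482 -0.018 ] mean [ 0.4517 -0.0181  0.0929] 122
scene C [ 0.4778 -0.1263] mean [ 0.4795 -0.1256  0.0928] 143
scene s1 [0.6108 0.1102] mean [0.6185 0.1076 0.1191] 165
scene s3 [ 0.6186 -0.0733] mean [ 0.6239 -0.0742  0.1195] 173
top A [0.455  0.1384] mean [0.4547 0.1386 0.0933] 257 [454.2 139.6] [48.1 48.6] 21.5 bodyz 0.0774
top B [ 0.4442 -0.0075] mean [ 0.4432 -0.0164  0.1269] 273 [439.9 -15.4] [48.2 55.8] 61.3 bodyz 1.1182
top C [ 0.4736 -0.1263] mean [ 0.4735 -0.1259  0.0928] 269 [ 472.9 -126. ] [48.5 48.3] 63.3 bodyz 0.0774
top s1 [0.6052 0.1102] mean [0.6045 0.1094 0.1183] 275
top s3 [ 0.6094 -0.0734] mean [ 0.6087 -0.0732  0.1184] 281
floor 697 [0.6374 0.0186 0.0348] [ 0.6055 -0.0262  0.0169] [0.6743 0.0597 0.0741]
floor 695 [ 0.6417 -0.1708  0.0363] [ 0.6098 -0.1973  0.0166] [ 0.6788 -0.1224  0.0748]
tray [0.3641 0.2364 0.045 ] [0.5023 0.4146 0.0602] ((433.4946594238281, 325.38397216796875), (130.10252380371094, 171.1758270263672), 3.999828338623047)
rack ((630.4205322265625, -26.535476684570312), (81.86107635498047, 353.3869323730469), 1.2873053550720215)
```

View pics/crop.png

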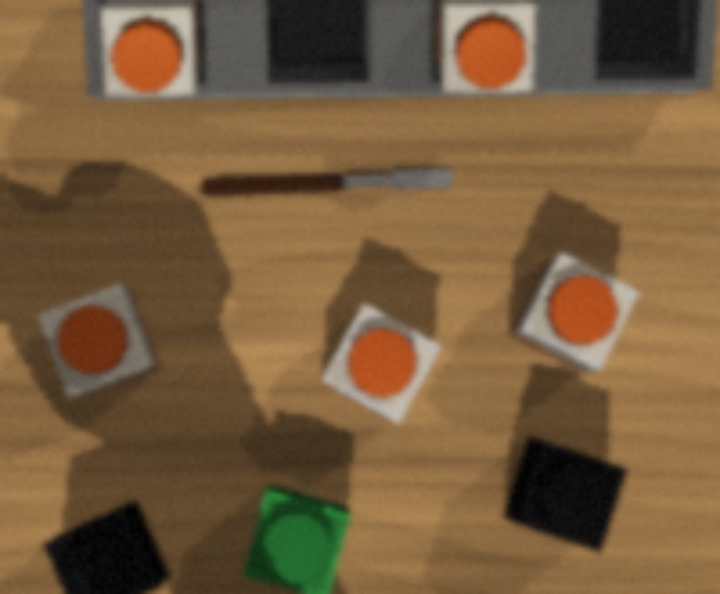

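The close crop confirms three white canisters with orange caps, at crop pixels (92,340), (382,362) and (583,310). The black and green look-alikes sit below them and stay out of it. Next is a planner that turns target poses into move numbers.

```bash
cat > p.py <<'E'
from h import *
import math
# plan from measured pose. wp: list of (xyz, tool-y angle deg, tilt deg)
def Rt(th,tilt):
    t=math.radians(th); y=np.array([math.cos(t),math.sin(t),0]); z=np.array([0,0,-1.]); x=np.cross(y,z)
    return R.from_matrix(np.stack([x,y,z],1))*R.from_euler('y',-math.radians(tilt))  # tilts z towards -x_tool (away from robot)
def plan(wps):
    s=bot.sense(); p=np.array(s["eef_pos"]); r=R.from_euler('xyz',s["orientation"])
    print("t",round(s["time"],2),"pos",np.round(p,4),"F",np.round(s["ft_force"],2),"grip",round(s["grip_width"],3),round(s["grasp_force"],1),"q",np.round(s["q"],2))
    for xyz,th,tilt in wps:
        xyz=np.array(xyz); rt=Rt(th,tilt); d0=xyz-p; rv=(r.inv()*rt).as_rotvec()
        n=1
        while True:   # fewest calls with all shares within 1
            pp,rr,out=p,r,[]
            for i in range(1,n+1):
                tp=p+d0*i/n; tr=r*R.from_rotvec(rv*i/n)
                a=np.round((rr.inv()*tr).as_rotvec()/1.5,3); b=np.round(rr.inv().apply(tp-pp)/.1,3)
                k=max(math.ceil(np.linalg.norm(b)*.1/.0625+.05),math.ceil(np.degrees(np.linalg.norm(a)*1.5)/10.7+.05))
                out.append((a.tolist()+b.tolist(),k)); pp=pp+rr.apply(b*.1); rr=rr*R.from_rotvec(a*1.5)
            if all(max(map(abs,o[0]))<=1 for o in out): break
            n+=1
        print("->",xyz,th,tilt)
        for o in out: print("   ",o[0],"rows",o[1])
        p,r=pp,rr
E
python3 - <<'E'
from p import *
# sanity: start orientation as tool-y angle, tilt axis
s=bot.sense(); m=R.from_euler('xyz',s["orientation"]).as_matrix(); print(np.round(m,3).tolist()); print(np.round(Rt(91.3,25).as_matrix(),3).tolist())
plan([((.4545,.1387,.16),111.5,0)])
E
```

```text
[[-0.923, 0.385, -0.0], [0.385, 0.923, 0.0], [0.0, 0.0, -1.0]]
[[-0.906, -0.023, 0.423], [-0.021, 1.0, 0.01], [-0.423, 0.0, -0.906]]
t 1.1 pos [0.2506 0.5998 0.2313] F [-0.07  0.05  0.33] grip 1.004 0.0 q [-1.27  0.38  0.04  1.6  -0.02  1.16 -0.05]
-> [0.4545 0.1387 0.16  ] 111.5 0
    [0.0, -0.0, -0.103, -0.732, -0.694, 0.143] rows 2
    [0.0, -0.0, -0.103, -0.616, -0.798, 0.142] rows 2
    [0.0, -0.0, -0.102, -0.486, -0.883, 0.143] rows 2
    [0.0, -0.0, -0.103, -0.346, -0.947, 0.142] rows 2
    [0.0, -0.0, -0.103, -0.196, -0.989, 0.143] rows 2
```

Request:
send_rows --steps '[0, 0, -0.103, -0.732, -0.694, 0.143, -1, 0, 0, -0.103, -0.732, -0.694, 0.143, -1]'

```text
time: 1.35
eef_pos: [0.2929, 0.505, 0.2164]
orientation: [-3.14, 0.001, 2.9]
ft_force: [1.2, -0.4, 0.7]
grip_width: 1.0
grasp_force: 0.0
```

Request:
send_rows --steps '[0, 0, -0.103, -0.616, -0.798, 0.142, -1, 0, 0, -0.103, -0.616, -0.798, 0.142, -1]'

```text
time: 1.6
eef_pos: [0.3337, 0.4119, 0.2024]
orientation: [-3.14, 0.0, 3.053]
ft_force: [-0.6, -0.6, 0.2]
grip_width: 1.002
grasp_force: 0.0
```

Request:
send_rows --steps '[0, 0, -0.102, -0.486, -0.883, 0.143, -1, 0, 0, -0.102, -0.486, -0.883, 0.143, -1]'

```text
time: 1.85
eef_pos: [0.3741, 0.3198, 0.1882]
orientation: [-3.141, 0.0, -3.078]
ft_force: [0.7, 1.1, 0.3]
grip_width: 1.002
grasp_force: 0.0
```

Request:
send_rows --steps '[0, 0, -0.103, -0.346, -0.947, 0.142, -1, 0, 0, -0.103, -0.346, -0.947, 0.142, -1]'

```text
time: 2.1
eef_pos: [0.4147, 0.2279, 0.1742]
orientation: [-3.141, 0.0, -2.923]
ft_force: [0.0, 0.5, -0.1]
grip_width: 0.999
grasp_force: 0.0
```

Request:
send_rows --steps '[0, 0, -0.103, -0.196, -0.989, 0.143, -1, 0, 0, -0.103, -0.196, -0.989, 0.143, -1, 0, 0, -0.103, -0.196, -0.989, 0.143, -1]'

```text
time: 2.48
eef_pos: [0.4556, 0.1342, 0.1598]
orientation: [-3.14, -0.001, -2.775]
ft_force: [-0.1, -0.3, -0.2]
grip_width: 1.001
grasp_force: 0.0
```

```bash
python3 -c "
from p import *
plan([((.4545,.1387,.125),111.5,0),((.4545,.1387,.044),111.5,0)])"
```

```text
t 2.48 pos [0.4556 0.1342 0.1598] F [-0.07 -0.32 -0.24] grip 1.001 0.0 q [-0.63  0.13  0.27  2.09 -0.04  0.93  1.6 ]
-> [0.4545 0.1387 0.125 ] 111.5 0
    [-0.001, -0.0, -0.006, -0.006, 0.046, 0.348] rows 1
-> [0.4545 0.1387 0.044 ] 111.5 0
    [0.0, -0.0, 0.0, -0.0, 0.0, 0.81] rows 2
```

Request:
send_rows --steps '[0, 0, -0.006, -0.006, 0.046, 0.348, -1, 0, 0, -0.006, -0.006, 0.046, 0.348, -1]'

```text
time: 2.72
eef_pos: [0.4506, 0.1437, 0.1233]
orientation: [3.141, -0.006, -2.755]
ft_force: [0.7, -0.4, 0.6]
grip_width: 0.999
grasp_force: 0.0
```

Request:
send_rows --steps '[0, 0, 0, 0, 0, 0.4, -1, 0, 0, 0, 0, 0, 0.81, -1, 0, 0, 0, 0, 0, 0.81, -1]'

```text
time: 3.1
eef_pos: [0.4507, 0.1431, 0.0426]
orientation: [-3.142, -0.006, -2.756]
ft_force: [0.1, 0.1, 0.1]
grip_width: 0.998
grasp_force: 0.0
```

```bash
python3 -c "
from p import *
plan([((.4545,.1387,.044),111.5,0)])
s=snap('top');cv2.imwrite('pics/g1.png',cv2.resize(s['img'][200:330,180:320],None,fx=4,fy=4)[:,:,::-1])"
```

```text
t 3.1 pos [0.4507 0.1431 0.0426] F [0.07 0.12 0.1 ] grip 0.998 0.0 q [-0.61  0.34  0.24  2.15 -0.13  0.67  1.67]
-> [0.4545 0.1387 0.044 ] 111.5 0
    [-0.0, -0.004, 0.007, -0.019, -0.055, -0.014] rows 1
```

View pics/g1.png

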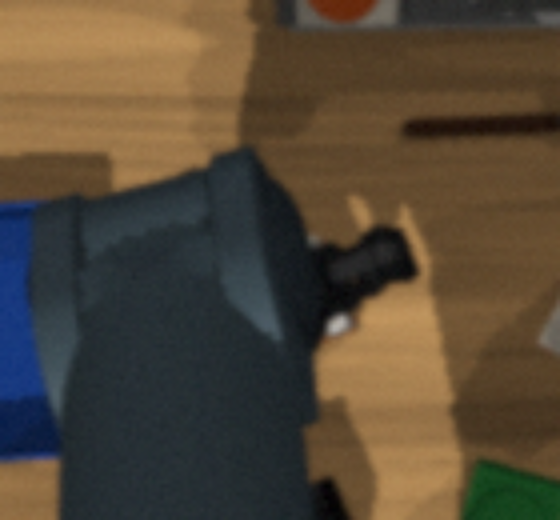

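The arm hides most of the canister, with the white body just showing at (338,325) between the fingers. I'll make a small correction, close and lift.

Request:
send_rows --steps '[0, -0.004, 0.007, -0.019, -0.055, -0.014, -1, 0, -0.004, 0.007, -0.019, -0.055, -0.014, -1, 0, -0.004, 0.007, -0.019, -0.055, -0.014, 1, 0, -0.004, 0.007, -0.019, -0.055, -0.014, 1, 0, -0.004, 0.007, -0.019, -0.055, -0.014, 1, 0, -0.004, 0.007, -0.019, -0.055, -0.014, 1, 0, -0.004, 0.007, -0.019, -0.055, -0.014, 1]'

```text
time: 4.03
eef_pos: [0.4578, 0.1389, 0.0462]
orientation: [3.142, 0.007, -2.768]
ft_force: [-1.0, -1.2, 5.6]
grip_width: 0.551
grasp_force: 63.4
```

Request:
send_rows --steps '[0, 0, 0, 0, 0, -0.3, 1, 0, 0, 0, 0, 0, -0.8, 1, 0, 0, 0, 0, 0, -0.8, 1, 0, 0, 0, 0, 0, -0.8, 1, 0, 0, 0, 0, 0, -0.8, 1]'

```text
time: 4.65
eef_pos: [0.4544, 0.1378, 0.1232]
orientation: [-3.141, 0.001, -2.768]
ft_force: [0.2, -0.5, -5.0]
grip_width: 0.552
grasp_force: 64.3
```

```bash
python3 -c "
from p import *
plan([((.4545,.1387,.124),111.5,0)])
for i in range(3):
  snap('top'); print(bot.sense()['ft_force'])"
```

```text
t 4.65 pos [0.4544 0.1378 0.1232] F [ 0.17 -0.5  -4.96] grip 0.552 64.3 q [-0.63  0.19  0.27  2.12 -0.07  0.84  1.63]
-> [0.4545 0.1387 0.124 ] 111.5 0
    [-0.0, 0.0, -0.001, -0.005, 0.008, -0.008] rows 1
[-0.1079184   0.40237683 -3.49858529]
[ 0.05213813 -0.33458711 -4.14390858]
[ 0.71698606 -0.27027014 -4.1613471 ]
```

The wrist reads about -4.1 N, so this canister (A) is full and goes in pocket 2.

```bash
cat >> p.py <<'E'
zp=np.array([-math.sin(math.radians(25))*math.cos(math.radians(1.3)),-math.sin(math.radians(25))*math.sin(math.radians(1.3)),math.cos(math.radians(25))])
PK={2:np.array([.6468,.018,.034]),4:np.array([.6508,-.1657,.034])}
def pk(i,off): return PK[i]+zp*off
E
python3 -c "
from p import *
plan([((.475,.13,.19),108,0),(pk(2,.17),91.3,25)])"
```

```text
t 4.8 pos [0.4555 0.1382 0.1241] F [ 0.72 -0.27 -4.16] grip 0.553 64.3 q [-0.63  0.19  0.27  2.11 -0.07  0.84  1.63]
-> [0.475 0.13  0.19 ] 108 0
    [-0.0, 0.002, 0.04, -0.154, -0.147, -0.659] rows 2
-> [0.57497339 0.01637003 0.18807232] 91.3 25
    [0.021, -0.144, 0.096, -0.3, -0.695, 0.01] rows 2
    [0.021, -0.145, 0.095, -0.384, -0.643, 0.105] rows 2
```

Request:
send_rows --steps '[0, 0.002, 0.04, -0.154, -0.147, -0.659, 1, 0, 0.002, 0.04, -0.154, -0.147, -0.659, 1]'

```text
time: 5.05
eef_pos: [0.4812, 0.1308, 0.1957]
orientation: [3.141, 0.014, -2.83]
ft_force: [0.9, -0.1, -4.6]
grip_width: 0.549
grasp_force: 68.1
```

Request:
send_rows --steps '[0.021, -0.144, 0.096, -0.3, -0.695, 0.01, 1, 0.021, -0.144, 0.096, -0.3, -0.695, 0.01, 1]'

```text
time: 5.3
eef_pos: [0.5262, 0.0689, 0.1897]
orientation: [-3.124, 0.221, -2.978]
ft_force: [-0.7, 0.9, -4.9]
grip_width: 0.551
grasp_force: 69.0
```

Request:
send_rows --steps '[0.021, -0.145, 0.095, -0.384, -0.643, 0.105, 1, 0.021, -0.145, 0.095, -0.384, -0.643, 0.105, 1, 0.021, -0.145, 0.095, -0.384, -0.643, 0.105, 1, 0.021, -0.145, 0.095, -0.384, -0.643, 0.105, 1, 0.021, -0.145, 0.095, -0.384, -0.643, 0.105, 1]'

```text
time: 5.92
eef_pos: [0.5761, 0.0183, 0.1897]
orientation: [3.14, 0.439, -3.117]
ft_force: [0.4, 0.6, -4.6]
grip_width: 0.55
grasp_force: 69.7
```

```bash
python3 -c "
from p import *
plan([(pk(2,.12),91.3,25),(pk(2,.048),91.3,25)])
for n in('scene','top'):
  s=snap(n); cv2.imwrite(f'pics/i{n}.png',s['img'][:,:,::-1])
a=cv2.imread('pics/itop.png')[130:310,220:440]; b=cv2.imread('pics/iscene.png')[150:350,200:420]
cv2.imwrite('pics/i1.png',np.hstack([cv2.resize(a,(400,330)),cv2.resize(b,(400,330))]))"
```

```text
t 5.92 pos [0.5761 0.0183 0.1897] F [ 0.41  0.6  -4.63] grip 0.55 69.7 q [-0.53  0.06  0.41  2.17  0.03  0.48  1.45]
-> [0.59609886 0.01684943 0.14275693] 91.3 25
    [0.002, 0.002, 0.001, 0.018, -0.02, 0.51] rows 1
-> [0.62651954 0.01753977 0.07750277] 91.3 25
    [-0.0, -0.0, 0.0, -0.0, 0.0, 0.72] rows 2
```

View pics/i1.png

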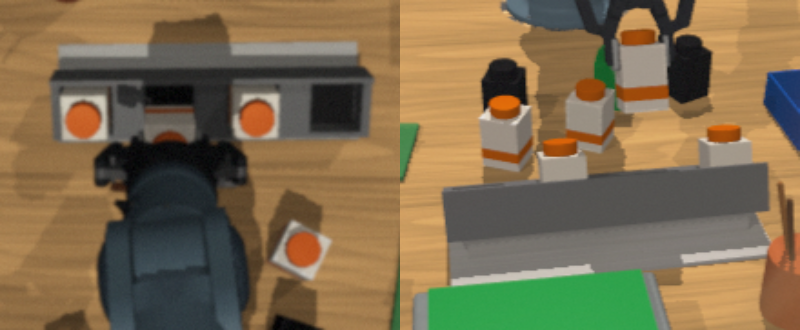

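The held canister is lined up over pocket 2: in the top crop it shows at (170,120), midway between the stock cans. Inserting now.

Request:
send_rows --steps '[0.002, 0.002, 0.001, 0.018, -0.02, 0.3, 1, 0.002, 0.002, 0.001, 0.018, -0.02, 0.51, 1, 0.002, 0.002, 0.001, 0.018, -0.02, 0.51, 1, 0.002, 0.002, 0.001, 0.018, -0.02, 0.51, 1]'

```text
time: 6.52
eef_pos: [0.5965, 0.0156, 0.1435]
orientation: [-3.141, 0.437, -3.121]
ft_force: [0.7, 0.2, -4.1]
grip_width: 0.549
grasp_force: 70.2
```

Request:
send_rows --steps '[0, 0, 0, 0, 0, 0.1, 1, 0, 0, 0, 0, 0, 0.2, 1, 0, 0, 0, 0, 0, 0.3, 1, 0, 0, 0, 0, 0, 0.4, 1, 0, 0, 0, 0, 0, 0.4, 1]'

```text
time: 7.15
eef_pos: [0.6124, 0.0155, 0.1051]
orientation: [-3.14, 0.434, -3.121]
ft_force: [0.3, 1.1, -4.2]
grip_width: 0.554
grasp_force: 70.3
```

```bash
python3 -c "
from p import *
plan([(pk(2,.048),91.3,25)])"
```

```text
t 7.15 pos [0.6124 0.0155 0.1051] F [ 0.3   1.09 -4.17] grip 0.554 70.3 q [-0.42  0.28  0.34  2.14 -0.18  0.3   1.64]
-> [0.62651954 0.01753977 0.07750277] 91.3 25
    [-0.001, -0.002, -0.001, -0.012, 0.018, 0.31] rows 1
```

No contact so far. Continuing to the bottom.

Request:
send_rows --steps '[0, -0.002, 0, -0.01, 0.015, 0.1, 1, 0, -0.002, 0, -0.01, 0.015, 0.2, 1, 0, -0.002, 0, -0.01, 0.015, 0.31, 1, 0, -0.002, 0, -0.01, 0.015, 0.31, 1]'

```text
time: 7.65
eef_pos: [0.6264, 0.0172, 0.0774]
orientation: [-3.14, 0.437, -3.121]
ft_force: [-0.4, 0.0, -4.7]
grip_width: 0.551
grasp_force: 70.2
```

```bash
python3 -c "
from p import *
plan([(pk(2,.044),91.3,25)])"
```

```text
t 7.65 pos [0.6264 0.0172 0.0774] F [-0.41  0.04 -4.66] grip 0.551 70.2 q [-0.37  0.36  0.29  2.12 -0.23  0.25  1.68]
-> [0.62820958 0.01757812 0.07387754] 91.3 25
    [-0.001, 0.0, -0.001, -0.002, 0.003, 0.04] rows 1
```

Request:
send_rows --steps '[0, 0, 0, 0, 0, 0.03, 1, 0, 0, 0, 0, 0, 0.03, 1, 0, 0, 0, 0, 0, 0.03, -1, 0, 0, 0, 0, 0, 0.03, -1, 0, 0, 0, 0, 0, 0.03, -1, 0, 0, 0, 0, 0, 0.03, -1]'

```text
time: 8.4
eef_pos: [0.6287, 0.0175, 0.0766]
orientation: [-3.141, 0.44, -3.121]
ft_force: [-0.6, -0.2, -0.1]
grip_width: 0.995
grasp_force: 0.0
```

Request:
send_rows --steps '[0, 0, 0, 0, 0, -0.3, -1, 0, 0, 0, 0, 0, -0.9, -1, 0, 0, 0, 0, 0, -0.9, -1, 0, 0, 0, 0, 0, -0.9, -1]'

```text
time: 8.9
eef_pos: [0.5899, 0.0171, 0.1577]
orientation: [-3.141, 0.44, -3.121]
ft_force: [0.1, -0.0, 0.5]
grip_width: 1.002
grasp_force: 0.0
```

```bash
python3 -c "
from p import *
plan([((.53,-.0,.19),75,10),((.4443,-.0178,.15),61,0)])"
```

```text
t 8.9 pos [0.5899 0.0171 0.1577] F [ 0.06 -0.04  0.48] grip 1.002 0.0 q [-0.54  0.15  0.45  2.17 -0.06  0.4   1.53]
-> [ 0.53 -0.    0.19] 75 10
    [0.057, 0.176, 0.18, 0.408, -0.159, -0.549] rows 3
-> [ 0.4443 -0.0178  0.15  ] 61 0
    [0.014, 0.115, 0.162, 0.839, -0.394, 0.259] rows 2
```

Request:
send_rows --steps '[0.057, 0.176, 0.18, 0.408, -0.159, -0.549, -1, 0.057, 0.176, 0.18, 0.408, -0.159, -0.549, -1, 0.057, 0.176, 0.18, 0.408, -0.159, -0.549, -1]'

```text
time: 9.28
eef_pos: [0.532, 0.0001, 0.1901]
orientation: [-3.141, 0.176, 2.881]
ft_force: [0.2, -0.2, -0.3]
grip_width: 1.0
grasp_force: 0.0
```

Request:
send_rows --steps '[0.014, 0.115, 0.162, 0.839, -0.394, 0.259, -1, 0.014, 0.115, 0.162, 0.839, -0.394, 0.259, -1, 0.014, 0.115, 0.162, 0.839, -0.394, 0.259, -1, 0.014, 0.115, 0.162, 0.839, -0.394, 0.259, -1, 0.014, 0.115, 0.162, 0.839, -0.394, 0.259, -1]'

```text
time: 9.9
eef_pos: [0.4458, -0.0176, 0.1505]
orientation: [3.141, 0.003, 2.638]
ft_force: [0.6, -0.7, 0.8]
grip_width: 1.002
grasp_force: 0.0
```

```bash
python3 - <<'E'
from p import *
for n in('top','scene'):
    s=snap(n); P=cloud(s); hsv=cv2.cvtColor(s["img"],cv2.COLOR_RGB2HSV)
    org=(hsv[...,0]<14)&(hsv[...,1]>150)&(hsv[...,2]>100)&(P[...,2]<.15)
    for nm,x,y in(("s1",.605,.112),("p2",.605,.018),("s3",.605,-.074),("C",.474,-.13)):
        q=P[(np.hypot(P[...,0]-x,P[...,1]-y)<.045)&org&(P[...,2]>.087)]
        print(n,nm,len(q),np.round(q.mean(0),4) if len(q) else '')
plan([((.4443,-.0178,.119),61,0),((.4443,-.0178,.044),61,0)])
E
```

```text
top s1 280 [0.6045 0.1096 0.1186]
top p2 237 [0.6018 0.019  0.1167]
top s3 177 [ 0.6077 -0.0779  0.1181]
top C 215 [ 0.4741 -0.129   0.093 ]
scene s1 151 [0.6202 0.1074 0.1192]
scene p2 159 [0.6178 0.0149 0.1172]
scene s3 171 [ 0.6232 -0.0745  0.1193]
scene C 125 [ 0.4795 -0.1256  0.0927]
t 10.0 pos [ 0.4455 -0.0177  0.1505] F [-0.3   0.63 -0.19] grip 1.001 0.0 q [-0.62  0.09  0.6   2.17 -0.06  0.89  1.08]
-> [ 0.4443 -0.0178  0.119 ] 61 0
    [0.0, 0.002, 0.001, 0.011, -0.007, 0.315] rows 1
-> [ 0.4443 -0.0178  0.044 ] 61 0
    [0.0, -0.0, 0.0, -0.001, -0.0, 0.75] rows 2
```

Pocket 2's cap height and position agree with the stock cans to within 2–3 mm, so it is home. Next is can B.

Request:
send_rows --steps '[0, 0.002, 0.001, 0.011, -0.007, 0.315, -1, 0, 0.002, 0.001, 0.011, -0.007, 0.315, -1, 0, 0.002, 0.001, 0.011, -0.007, 0.7, -1, 0, 0.002, 0.001, 0.011, -0.007, 0.99, -1, 0, 0.002, 0.001, 0.011, -0.007, 0.99, -1]'

```text
time: 10.62
eef_pos: [0.4418, -0.0184, 0.0502]
orientation: [-3.138, -0.005, 2.635]
ft_force: [0.2, -0.3, 1.0]
grip_width: 0.999
grasp_force: 0.0
```

Request:
send_rows --steps '[0, 0, 0, 0, 0, 0.075, -1, 0, 0, 0, 0, 0, 0.075, 1, 0, 0, 0, 0, 0, 0.075, 1, 0, 0, 0, 0, 0, 0.075, 1, 0, 0, 0, 0, 0, 0.075, 1, 0, 0, 0, 0, 0, 0.075, 1]'

```text
time: 11.38
eef_pos: [0.444, -0.018, 0.0445]
orientation: [3.141, -0.002, 2.634]
ft_force: [-1.5, -0.0, 6.5]
grip_width: 0.555
grasp_force: 61.4
```

Request:
send_rows --steps '[0, 0, 0, 0, 0, -0.3, 1, 0, 0, 0, 0, 0, -0.8, 1, 0, 0, 0, 0, 0, -0.8, 1, 0, 0, 0, 0, 0, -0.8, 1, 0, 0, 0, 0, 0, -0.8, 1]'

```text
time: 12.0
eef_pos: [0.4408, -0.0185, 0.1215]
orientation: [-3.138, -0.006, 2.634]
ft_force: [-0.6, 0.6, -5.6]
grip_width: 0.553
grasp_force: 65.3
```

```bash
python3 -c "
from p import *
for i in range(4):
  snap('top'); print(bot.sense()['ft_force'])
print('RACK');plan([((.48,-.06,.2),70,10),(pk(4,.17),91.3,25)])
print('TRAY');plan([((.45,.05,.2),70,0),((.4335,.3254,.2),94,0)])"
```

```text
[ 0.30022921 -0.52140168 -4.59538764]
[ 0.92554159  1.56970004 -4.39779416]
[-0.30825455  0.30025048 -4.76690184]
[-0.23782714  0.48593842 -5.30209633]
RACK
t 12.2 pos [ 0.4423 -0.0186  0.1225] F [-0.24  0.49 -5.3 ] grip 0.552 65.3 q [-0.63  0.15  0.62  2.2  -0.12  0.83  1.13]
-> [ 0.48 -0.06  0.2 ] 70 10
    [-0.011, -0.119, -0.105, -0.528, -0.181, -0.777] rows 2
-> [ 0.57897339 -0.16732997  0.18807232] 91.3 25
    [-0.037, -0.086, -0.119, -0.629, -0.335, 0.171] rows 2
    [-0.037, -0.086, -0.118, -0.532, -0.449, 0.225] rows 2
TRAY
t 12.2 pos [ 0.4423 -0.0186  0.1225] F [-0.24  0.49 -5.3 ] grip 0.552 65.3 q [-0.63  0.15  0.62  2.2  -0.12  0.83  1.13]
-> [0.45 0.05 0.2 ] 70 0
    [-0.001, -0.003, -0.106, 0.269, 0.635, -0.776] rows 2
-> [0.4335 0.3254 0.2   ] 94 0
    [-0.0, 0.0, -0.093, 0.365, 0.844, -0.001] rows 2
    [-0.0, -0.0, -0.093, 0.244, 0.887, -0.0] rows 2
    [-0.0, -0.0, -0.093, 0.119, 0.912, -0.001] rows 2
```

B reads about -4.7 N, so it is full too and goes in pocket 4.

Request:
send_rows --steps '[-0.011, -0.119, -0.105, -0.528, -0.181, -0.777, 1, -0.011, -0.119, -0.105, -0.528, -0.181, -0.777, 1, -0.011, -0.119, -0.105, -0.528, -0.181, -0.777, 1]'

```text
time: 12.58
eef_pos: [0.4825, -0.0608, 0.2031]
orientation: [3.136, 0.18, 2.789]
ft_force: [-0.1, 0.3, -4.4]
grip_width: 0.555
grasp_force: 65.6
```

Request:
send_rows --steps '[-0.037, -0.086, -0.119, -0.629, -0.335, 0.171, 1, -0.037, -0.086, -0.119, -0.629, -0.335, 0.171, 1]'

```text
time: 12.82
eef_pos: [0.5288, -0.114, 0.1927]
orientation: [3.129, 0.304, 2.976]
ft_force: [-0.2, -0.1, -4.3]
grip_width: 0.552
grasp_force: 65.4
```

Request:
send_rows --steps '[-0.037, -0.086, -0.118, -0.532, -0.449, 0.225, 1, -0.037, -0.086, -0.118, -0.532, -0.449, 0.225, 1, -0.037, -0.086, -0.118, -0.532, -0.449, 0.225, 1, -0.037, -0.086, -0.118, -0.532, -0.449, 0.225, 1, -0.037, -0.086, -0.118, -0.532, -0.449, 0.225, 1]'

```text
time: 13.45
eef_pos: [0.5782, -0.1654, 0.1872]
orientation: [3.139, 0.433, -3.119]
ft_force: [0.4, -0.4, -5.7]
grip_width: 0.555
grasp_force: 65.3
```

```bash
python3 -c "
from p import *
plan([(pk(4,.12),91.3,25)])"
```

```text
t 13.45 pos [ 0.5782 -0.1654  0.1872] F [ 0.36 -0.43 -5.67] grip 0.555 65.3 q [-0.38  0.16  0.71  2.11 -0.47  0.55  2.26]
-> [ 0.60009886 -0.16685057  0.14275693] 91.3 25
    [0.002, -0.002, -0.0, -0.012, -0.021, 0.495] rows 1
```

Request:
send_rows --steps '[0.002, -0.002, 0, -0.012, -0.021, 0.25, 1, 0.002, -0.002, 0, -0.012, -0.021, 0.495, 1, 0.002, -0.002, 0, -0.012, -0.021, 0.495, 1, 0.002, -0.002, 0, -0.012, -0.021, 0.495, 1]'

```text
time: 13.95
eef_pos: [0.6018, -0.168, 0.1452]
orientation: [-3.139, 0.441, -3.119]
ft_force: [0.3, -0.1, -4.3]
grip_width: 0.55
grasp_force: 65.2
```

```bash
python3 -c "
from p import *
plan([(pk(4,.08),91.3,25)])"
```

```text
t 13.95 pos [ 0.6018 -0.168   0.1452] F [ 0.29 -0.13 -4.32] grip 0.55 65.2 q [-0.3   0.28  0.64  2.09 -0.66  0.48  2.42]
-> [ 0.61699924 -0.16646705  0.10650462] 91.3 25
    [-0.001, 0.003, -0.0, 0.027, 0.013, 0.415] rows 1
```

Request:
send_rows --steps '[0, 0.003, 0, 0.027, 0.013, 0.1, 1, 0, 0.003, 0, 0.027, 0.013, 0.2, 1, 0, 0.003, 0, 0.027, 0.013, 0.3, 1, 0, 0.003, 0, 0.027, 0.013, 0.415, 1, 0, 0.003, 0, 0.027, 0.013, 0.415, 1, 0, 0.003, 0, 0.027, 0.013, 0.415, 1]'

```text
time: 14.7
eef_pos: [0.6171, -0.1675, 0.1061]
orientation: [-3.139, 0.436, -3.12]
ft_force: [-0.1, -0.4, -5.0]
grip_width: 0.551
grasp_force: 65.2
```

```bash
python3 -c "
from p import *
plan([(pk(4,.048),91.3,25)])"
```

```text
t 14.7 pos [ 0.6171 -0.1675  0.1061] F [-0.07 -0.45 -4.99] grip 0.551 65.2 q [-0.22  0.37  0.55  2.07 -0.79  0.44  2.52]
-> [ 0.63051954 -0.16616023  0.07750277] 91.3 25
    [-0.002, 0.0, -0.001, -0.001, 0.012, 0.316] rows 1
```

Request:
send_rows --steps '[-0.002, 0, 0, 0, 0.012, 0.1, 1, -0.002, 0, 0, 0, 0.012, 0.2, 1, -0.002, 0, 0, 0, 0.012, 0.31, 1, -0.002, 0, 0, 0, 0.012, 0.31, 1]'

```text
time: 15.2
eef_pos: [0.6297, -0.1653, 0.0766]
orientation: [3.14, 0.434, -3.12]
ft_force: [-0.6, -0.1, -4.6]
grip_width: 0.549
grasp_force: 65.2
```

Request:
send_rows --steps '[0, 0, 0, 0, 0, 0.03, 1, 0, 0, 0, 0, 0, 0.03, 1]'

```text
time: 15.45
eef_pos: [0.6315, -0.1659, 0.0755]
orientation: [3.141, 0.437, -3.12]
ft_force: [-0.1, -0.4, -4.7]
grip_width: 0.55
grasp_force: 65.3
```

```bash
python3 -c "
from p import *
plan([(pk(4,.045),91.3,25)])"
```

```text
t 15.45 pos [ 0.6315 -0.1659  0.0755] F [-0.1  -0.44 -4.67] grip 0.55 65.3 q [-0.16  0.44  0.47  2.05 -0.88  0.4   2.6 ]
-> [ 0.63178707 -0.16613146  0.07478385] 91.3 25
    [0.0, 0.0, -0.001, 0.001, -0.002, 0.007] rows 1
```

Release, then back out.

Request:
send_rows --steps '[0, 0, 0, 0, 0, 0.007, -1, 0, 0, 0, 0, 0, 0.007, -1, 0, 0, 0, 0, 0, 0.007, -1, 0, 0, 0, 0, 0, 0.007, -1]'

```text
time: 15.95
eef_pos: [0.6322, -0.1659, 0.0754]
orientation: [3.141, 0.438, -3.12]
ft_force: [-0.9, -0.4, 0.2]
grip_width: 0.995
grasp_force: 0.0
```

Request:
send_rows --steps '[0, 0, 0, 0, 0, -0.3, -1, 0, 0, 0, 0, 0, -1, -1, 0, 0, 0, 0, 0, -1, -1, 0, 0, 0, 0, 0, -1, -1, 0, 0, 0, 0, 0, -1, -1]'

```text
time: 16.58
eef_pos: [0.589, -0.1659, 0.164]
orientation: [3.14, 0.434, -3.119]
ft_force: [-0.6, 0.0, 1.3]
grip_width: 1.001
grasp_force: 0.0
```

```bash
python3 -c "
from p import *
plan([((.535,-.15,.19),77,12),((.4735,-.1262,.15),63,0)])"
```

```text
t 16.57 pos [ 0.589  -0.1659  0.164 ] F [-0.62  0.04  1.26] grip 1.001 0.0 q [-0.36  0.22  0.7   2.1  -0.59  0.52  2.36]
-> [ 0.535 -0.15   0.19 ] 77 12
    [0.053, 0.149, 0.158, 0.377, 0.172, -0.462] rows 2
-> [ 0.4735 -0.1262  0.15  ] 63 0
    [0.017, 0.139, 0.163, 0.721, 0.094, 0.256] rows 2
```

Request:
send_rows --steps '[0.053, 0.149, 0.158, 0.377, 0.172, -0.462, -1, 0.053, 0.149, 0.158, 0.377, 0.172, -0.462, -1, 0.053, 0.149, 0.158, 0.377, 0.172, -0.462, -1]'

```text
time: 16.95
eef_pos: [0.5351, -0.1499, 0.1909]
orientation: [-3.141, 0.209, 2.914]
ft_force: [0.9, -0.1, -0.7]
grip_width: 1.002
grasp_force: 0.0
```

Request:
send_rows --steps '[0.017, 0.139, 0.163, 0.721, 0.094, 0.256, -1, 0.017, 0.139, 0.163, 0.721, 0.094, 0.256, -1, 0.017, 0.139, 0.163, 0.721, 0.094, 0.256, -1, 0.017, 0.139, 0.163, 0.721, 0.094, 0.256, -1, 0.017, 0.139, 0.163, 0.721, 0.094, 0.256, -1]'

```text
time: 17.58
eef_pos: [0.4745, -0.1273, 0.1515]
orientation: [3.14, 0.003, 2.669]
ft_force: [0.2, -0.4, 0.0]
grip_width: 1.002
grasp_force: 0.0
```

```bash
python3 -c "
from p import *
plan([((.4735,-.1262,.12),63,0),((.4735,-.1262,.044),63,0)])"
```

```text
t 17.57 pos [ 0.4745 -0.1273  0.1515] F [ 0.16 -0.4   0.02] grip 1.002 0.0 q [-0.64  0.25  0.92  2.08 -0.25  0.92  1.51]
-> [ 0.4735 -0.1262  0.12  ] 63 0
    [0.001, 0.002, -0.001, 0.015, 0.004, 0.315] rows 1
-> [ 0.4735 -0.1262  0.044 ] 63 0
    [0.0, 0.0, 0.0, 0.0, -0.0, 0.76] rows 2
```

Request:
send_rows --steps '[0, 0.002, 0, 0.015, 0.004, 0.315, -1, 0, 0.002, 0, 0.015, 0.004, 0.315, -1, 0, 0.002, 0, 0.015, 0.004, 0.7, -1, 0, 0.002, 0, 0.015, 0.004, 0.99, -1, 0, 0.002, 0, 0.015, 0.004, 0.99, -1]'

```text
time: 18.2
eef_pos: [0.4719, -0.1257, 0.0516]
orientation: [3.142, -0.004, 2.669]
ft_force: [-0.3, 0.8, 0.8]
grip_width: 1.001
grasp_force: 0.0
```

Request:
send_rows --steps '[0, 0, 0, 0, 0, 0.075, -1, 0, 0, 0, 0, 0, 0.075, 1, 0, 0, 0, 0, 0, 0.075, 1, 0, 0, 0, 0, 0, 0.075, 1, 0, 0, 0, 0, 0, 0.075, 1, 0, 0, 0, 0, 0, 0.075, 1]'

```text
time: 18.95
eef_pos: [0.4744, -0.1261, 0.0457]
orientation: [3.139, 0.001, 2.669]
ft_force: [0.6, -0.4, 6.9]
grip_width: 0.554
grasp_force: 62.4
```

Request:
send_rows --steps '[0, 0, 0, 0, 0, -0.3, 1, 0, 0, 0, 0, 0, -1, 1, 0, 0, 0, 0, 0, -1, 1, 0, 0, 0, 0, 0, -1, 1, 0, 0, 0, 0, 0, -1, 1]'

```text
time: 19.58
eef_pos: [0.4716, -0.1254, 0.1431]
orientation: [3.141, -0.004, 2.669]
ft_force: [-0.5, -0.3, -0.5]
grip_width: 0.553
grasp_force: 62.0
```

```bash
python3 -c "
from p import *
for i in range(4):
  s=snap('top'); print(bot.sense()['ft_force'])
plan([((.44,-.04,.2),70,0),((.4335,.3254,.2),94,0),((.4335,.3254,.056),94,0)])"
```

```text
[-0.58047336 -1.69446885 -0.6425479 ]
[ 0.39562664 -0.85767647 -1.00110158]
[ 0.47707072  0.96176204 -1.53215411]
[-0.18320505 -0.49483934 -1.18869177]
t 19.77 pos [ 0.4722 -0.1259  0.1435] F [-0.18 -0.49 -1.19] grip 0.555 62.0 q [-0.64  0.27  0.93  2.09 -0.27  0.91  1.53]
-> [ 0.44 -0.04  0.2 ] 70 0
    [0.0, -0.002, -0.083, 0.68, 0.618, -0.563] rows 2
-> [0.4335 0.3254 0.2   ] 94 0
    [0.0, -0.0, -0.07, 0.327, 0.853, 0.0] rows 2
    [0.0, -0.0, -0.069, 0.236, 0.883, 0.0] rows 2
    [0.0, -0.0, -0.07, 0.144, 0.902, 0.0] rows 2
    [0.0, -0.0, -0.07, 0.048, 0.913, 0.001] rows 2
-> [0.4335 0.3254 0.056 ] 94 0
    [0.0, -0.0, 0.0, -0.0, -0.0, 0.72] rows 2
    [0.0, -0.0, 0.0, -0.001, -0.001, 0.72] rows 2
```

C reads about -1.1 N, so it is the empty one. Over to the tray.

Request:
send_rows --steps '[0, -0.002, -0.083, 0.68, 0.618, -0.563, 1, 0, -0.002, -0.083, 0.68, 0.618, -0.563, 1, 0, -0.002, -0.083, 0.68, 0.618, -0.563, 1]'

```text
time: 20.15
eef_pos: [0.4413, -0.0368, 0.2021]
orientation: [3.136, 0.003, 2.8]
ft_force: [0.2, 0.3, -0.7]
grip_width: 0.553
grasp_force: 62.5
```

Request:
send_rows --steps '[0, 0, -0.07, 0.327, 0.853, 0, 1, 0, 0, -0.07, 0.327, 0.853, 0, 1]'

```text
time: 20.4
eef_pos: [0.439, 0.0531, 0.2006]
orientation: [3.14, 0.002, 2.901]
ft_force: [-0.5, 0.2, -0.4]
grip_width: 0.553
grasp_force: 62.7
```

Request:
send_rows --steps '[0, 0, -0.07, 0.236, 0.883, 0, 1, 0, 0, -0.07, 0.236, 0.883, 0, 1]'

```text
time: 20.65
eef_pos: [0.4374, 0.145, 0.2003]
orientation: [-3.142, 0.002, 3.007]
ft_force: [-0.5, -1.2, -0.8]
grip_width: 0.552
grasp_force: 62.7
```

Request:
send_rows --steps '[0, 0, -0.07, 0.144, 0.902, 0, 1, 0, 0, -0.07, 0.144, 0.902, 0, 1]'

```text
time: 20.9
eef_pos: [0.4355, 0.2367, 0.2002]
orientation: [-3.141, 0.002, 3.111]
ft_force: [-0.2, 1.0, -0.8]
grip_width: 0.551
grasp_force: 62.7
```

Request:
send_rows --steps '[0, 0, -0.07, 0.048, 0.913, 0, 1, 0, 0, -0.07, 0.048, 0.913, 0, 1, 0, 0, -0.07, 0.048, 0.913, 0, 1, 0, 0, -0.07, 0.048, 0.913, 0, 1, 0, 0, -0.07, 0.048, 0.913, 0, 1]'

```text
time: 21.52
eef_pos: [0.4347, 0.3229, 0.201]
orientation: [-3.141, 0.002, -3.074]
ft_force: [0.6, 0.1, -1.0]
grip_width: 0.555
grasp_force: 62.7
```

```bash
python3 -c "
from p import *
plan([((.4335,.3254,.115),94,0),((.4335,.3254,.052),94,0)])"
```

```text
t 21.52 pos [0.4347 0.3229 0.201 ] F [ 0.57  0.12 -1.04] grip 0.555 62.7 q [-1.25  0.23  0.61  1.92 -0.15  1.04  1.06]
-> [0.4335 0.3254 0.115 ] 94 0
    [-0.0, 0.001, -0.001, 0.012, 0.026, 0.86] rows 2
-> [0.4335 0.3254 0.052 ] 94 0
    [-0.0, 0.0, -0.0, 0.0, 0.001, 0.63] rows 2
```

Request:
send_rows --steps '[0, 0, 0, 0.012, 0.026, 0.43, 1, 0, 0, 0, 0.012, 0.026, 0.86, 1, 0, 0, 0, 0.012, 0.026, 0.86, 1]'

```text
time: 21.9
eef_pos: [0.4303, 0.3243, 0.1123]
orientation: [-3.136, -0.004, -3.072]
ft_force: [1.3, -0.6, -0.9]
grip_width: 0.55
grasp_force: 62.6
```

Request:
send_rows --steps '[0, 0, 0, 0, 0, 0.25, 1, 0, 0, 0, 0, 0, 0.45, 1, 0, 0, 0, 0, 0, 0.63, 1, 0, 0, 0, 0, 0, 0.63, 1, 0, 0, 0, 0, 0, 0.63, 1]'

```text
time: 22.52
eef_pos: [0.4335, 0.3282, 0.0528]
orientation: [3.141, 0.003, -3.07]
ft_force: [0.7, -0.5, -1.5]
grip_width: 0.55
grasp_force: 62.7
```

```bash
python3 -c "
from p import *
plan([((.4335,.3254,.051),94,0)])"
```

```text
t 22.52 pos [0.4335 0.3282 0.0528] F [ 0.66 -0.54 -1.48] grip 0.55 62.7 q [-1.16  0.46  0.52  2.   -0.33  0.75  1.2 ]
-> [0.4335 0.3254 0.051 ] 94 0
    [0.001, 0.002, 0.001, 0.002, -0.028, 0.018] rows 1
```

Request:
send_rows --steps '[0, 0, 0, 0, 0, 0.02, 1, 0, 0, 0, 0, 0, 0.02, -1, 0, 0, 0, 0, 0, 0.02, -1, 0, 0, 0, 0, 0, 0.02, -1, 0, 0, 0, 0, 0, 0.02, -1]'

```text
time: 23.15
eef_pos: [0.433, 0.328, 0.0504]
orientation: [3.141, 0.003, -3.07]
ft_force: [0.1, 0.4, -0.9]
grip_width: 1.001
grasp_force: 0.0
```

Request:
send_rows --steps '[0, 0, 0, 0, 0, -0.3, -1, 0, 0, 0, 0, 0, -1, -1, 0, 0, 0, 0, 0, -1, -1, 0, 0, 0, 0, 0, -1, -1]'

```text
time: 23.65
eef_pos: [0.4329, 0.3283, 0.151]
orientation: [3.14, 0.003, -3.07]
ft_force: [0.7, -0.3, -0.9]
grip_width: 0.999
grasp_force: 0.0
```

Request:
send_rows --steps '[0, 0, 0, 1, 0.8, -0.6, -1, 0, 0, 0, 1, 0.8, -0.6, -1, 0, 0, 0, 1, 0.8, -0.6, -1, 0, 0, 0, 1, 0.8, -0.6, -1]'

```text
time: 24.15
eef_pos: [0.3249, 0.4011, 0.2088]
orientation: [-3.14, 0.001, -3.065]
ft_force: [0.5, -0.1, -0.1]
grip_width: 1.001
grasp_force: 0.0
```

Request:
send_rows --steps '[0, 0, 0, 0.3, 1, 0, -1, 0, 0, 0, 0.3, 1, 0, -1, 0, 0, 0, 0.3, 1, 0, -1, 0, 0, 0, 0.3, 1, 0, -1]'

```text
time: 24.65
eef_pos: [0.2915, 0.4956, 0.2082]
orientation: [-3.138, 0.002, -3.072]
ft_force: [-0.0, -0.8, 0.0]
grip_width: 0.999
grasp_force: 0.0
```

```bash
python3 - <<'E'
from p import *
for n in('top','scene'):
    s=snap(n); P=cloud(s); hsv=cv2.cvtColor(s["img"],cv2.COLOR_RGB2HSV)
    cv2.imwrite(f'pics/f{n}.png',s['img'][:,:,::-1])
    org=(hsv[...,0]<14)&(hsv[...,1]>150)&(hsv[...,2]>80)&(P[...,2]<.15)
    for nm,x,y in(("s1",.605,.112),("p2",.605,.018),("s3",.609,-.074),("p4",.611,-.166),("tray",.434,.325)):
        q=P[(np.hypot(P[...,0]-x,P[...,1]-y)<.045)&org&(P[...,2]>.087)]
        print(n,nm,len(q),np.round(q.mean(0),4) if len(q) else '')
a=cv2.imread('pics/ftop.png')[130:345,100:540]; cv2.imwrite('pics/f1.png',cv2.resize(a,None,fx=1.8,fy=1.8))
E
```

```text
top s1 278 [0.6046 0.1096 0.1185]
top p2 272 [0.6024 0.0172 0.1167]
top s3 284 [ 0.6087 -0.0732  0.1187]
top p4 280 [ 0.6067 -0.164   0.1166]
top tray 283 [0.4335 0.327  0.0969]
scene s1 155 [0.619  0.1073 0.1191]
scene p2 159 [0.6177 0.0152 0.1174]
scene s3 161 [ 0.6249 -0.0748  0.1196]
scene p4 164 [ 0.6227 -0.1647  0.1176]
scene tray 109 [0.4468 0.3256 0.095 ]
```

View pics/f1.png

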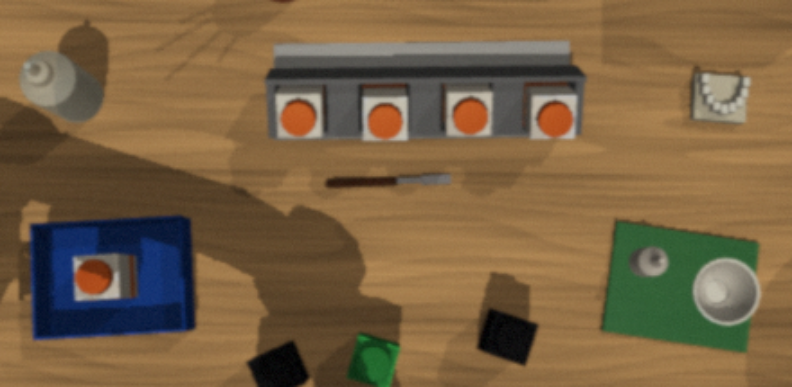

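View pics/fscene.png

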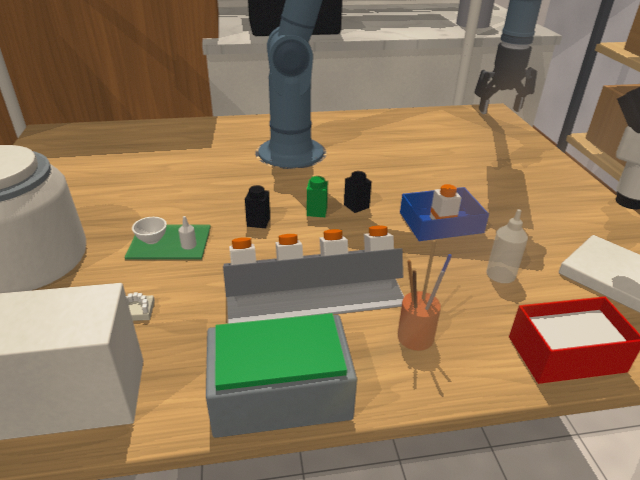

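The top crop shows four caps in the rack at (298,117), (385,120), (470,116) and (555,118). The added two rest against the front wall of their pockets, fully down. The empty one stands in the blue tray at (95,277), and everything else is where it was.

```bash
python3 -c "
from rig import bot
print(bot.hand_in())"
```

```text
the job is handed in; nothing more can be done
None
```

I put the two full canisters fully down in pockets 2 and 4 and stood the empty one in the blue tray, then handed the job in at about 25 s; the hand-in gave no verdict, but the last pictures show all three in place and nothing else moved.

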